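# Clamp the plaster press mould

### The job

Clamp the plaster mould shut: with the side of a finger, push the swung-out steel strap round until it rests against its stop across the mould, and only then push the black-handled cam lever fully down so the pad presses on the mould. The mould stays seated between its cleats, not lifted, and the other things on the table stay where they stand.

Things in the scene. Friction and masses are not known exactly. Their poses are not given: they have to be found in the camera images.
- fixture: fixed moulding fixture: plywood base 220 (x) x 300 (y) x 18 mm, origin under its centre. An upright pivot post (26 mm across) stands 85 mm along its +y, the mould 50 mm along its -y between wooden corner cleats (tops 34 mm above the table). A 10 mm stop pin, top 110 mm above the table, stands 18 mm along +x and 52 mm along +y; the strap comes to rest against it.
- strap (a joint): swing of the steel clamp strap about the vertical post, rad. 0: swung out, the free end pointing along the fixture's -x. It grows anticlockwise seen from above, to the stop at 1.57, where the free end points along the fixture's -y, straight across the mould. About 2 N at the end moves it; it stays where it is left.
- strap_pivot (a point): on the strap's swing axis at the height of the strap's top face, 114 mm above the table; turns with the strap (its own -x points along the strap to the free end)
- strap_end (a point): point on the strap's centre line 140 mm from the pivot axis, at mid-height (108 mm above the table). The strap is a flat steel bar 26 mm wide, 12 mm thick (underside 102, top 114 mm above the table), and ends 162 mm from the axis. A low round nut, 4 mm high, sits on top 135 mm from the axis, over the pad.
- lever (a joint): turn of the cam lever on its horizontal hinge on the strap, rad. 0: raised, sloping 0.91 rad (52 deg) up from level; 0.91: fully down, level, at its end stop. Stays where it is left; about 5 N straight down, 55 mm out from the hinge, moves it.
- lever_hinge (a point): centre of the cam lever's hinge, 130 mm above the table, on the strap's centre line 22 mm beyond the pivot axis on the side away from the strap's free end. The lever points away from the strap's free end and turns with the strap.
- lever_end (a point): tip of the cam lever, 102 mm from its hinge, on its mid-line. The outer 40 mm is a black handle 26 mm wide and 10 mm thick; the inner shank is steel, 14 mm wide and 8 mm thick.
- pad: round rubber pad, 26 mm across, under the strap 135 mm from the pivot axis; origin at its underside. With the lever up it hangs about 10 mm below the strap, 4 mm clear of the board on the mould; the lever drives it down 6.5 mm, so that it presses on the board through a spring with about 6 N.
- mould: loose two-part plaster mould with a plywood board on top: plaster 140 x 140 x 60 mm, board 95 x 95 x 10 mm, so its top is 70 mm above its underside (88 mm above the table, 14 mm below the strap). Origin under its centre. It stands on the fixture's base between the cleats, with 2 mm play.
- mould_seat (a point): fixed point of the fixture on top of its base (18 mm above the table), midway between the cleats, under the mould's centre
- jar: closed glaze jar, 68 mm across, 75 mm tall; origin under its centre
- tub: lidded clear plastic tub, 80 x 65 x 56 mm tall; origin under its centre
- head: small terracotta head, about 70 mm across and tall; origin under its centre
- tile: terracotta tile lying flat, 70 x 70 x 12 mm; origin under its centre
- sprayer: upright water spray bottle, 60 mm across, 152 mm tall; origin under its centre
- brush_pot: white pot with brushes standing in it, 76 mm across, 160 mm tall over the brushes; origin under its centre
- brush: brush lying flat, about 150 mm long, under 30 mm high; origin under its middle
Not all that is in view belongs to the job. Of the things that look like the mould, the middle-sized one is meant.

How it is judged (in metres and radians):
On the way, in this order (a step that is already met when the one before it is completed fails the run):
1. the strap lies against its stop across the mould, the lever still up (value of joint strap above 1.5 rad and value of joint lever below 0.4 rad), for 0.2 s.
2. the cam lever is fully down (value of joint lever above 0.84 rad), for 0.2 s.
At the end, for the whole second after the job is handed in: The strap is within 0.07 rad (4 deg) of its stop across the mould, the cam lever within 0.07 rad of fully down, both at rest; the pad presses on the mould with more than 2 N, and the mould stands seated (within 8 mm) and still (value of joint strap above 1.5 rad and value of joint lever above 0.84 rad and velocity of joint strap between -0.05 and 0.05 rad/s and velocity of joint lever between -0.05 and 0.05 rad/s and contact force between pad and mould above 2 N and horizontal distance between mould and mould_seat below 0.008 m and height (world z) of mould below 0.024 m and linear speed of mould below 0.02 m/s); the robot touches nothing.
It fails at once if the cam lever was pushed down (past 0.5 rad) before the strap was across the mould (value of joint lever above 0.5 rad and value of joint strap below 1.45 rad).
It fails at once if the mould was lifted or pushed out of its seat (moved more than 8 mm) (distance of mould from where it was at the start of the episode above 0.008 m).
It fails at once if another thing on the table was moved by more than 30 mm, lifted or knocked over (distance of any of jar, tub, head, tile, sprayer, brush_pot, brush from where it was at the start of the episode above 0.03 m or angle between any of jar, tub, head, tile, sprayer, brush_pot, brush's own z axis and vertical above 0.5 rad).
It also fails if it takes over 48 s, if anything falls off the work surface, if the arm or the gripper's body presses on something with over 40 N, if the wrist force passes 120 N, or if a joint passes its speed limit or range.

### The arm

A 7-joint arm with a two-finger parallel gripper is mounted at the origin on the work surface. World frame = base frame: x ahead of the robot, y to its left, z up, the work surface at z = 0. Lengths are in m, angles in degrees, forces in N, time in s.
With the tool pointing down it reaches from about 0.4 to 0.85 m from the base axis. Payload 6.9 kg.
Tool frame: the origin (TCP) lies midway between the tips of the shut fingers; the grasp point (between the pads) lies 19 mm behind it; z points along the fingers, y is the line along which they close (so a half turn about z gives the same grasp; the last joint's range is limited). The gripper opens to 85 mm and grips with 20 to 120 N. Pads are 22 mm wide; open, the fingers measure 114 mm over their backs; the gripper's body (76 mm by 85 mm) begins 54 mm behind the grasp point. The pads swing forward as they close: fully open they stand 13 mm farther back than shut.
Start: joints at [-62.538, 29.078, -13.613, 85.955, 7.202, 65.827, -8.869], TCP at [0.228, 0.582, 0.231] pointing down, gripper open.
Joint ranges: [-176.47, 176.47], [-13.61, 117.27], [-81.72, 77.17], [0.22, 143.17], [-87.28, 267.28], [10, 112.55], [-165.47, 165.47]. Speed limits (degrees/s): [136.94, 136.94, 180, 180, 180, 180, 180].

### API

Orientations are given as a 3x3 rotation matrix whose columns are the frame's x, y, z axes.
In Python, from rig import r, capture, workorder gives the robot as it stands.
- The arm moves only by the tool servo_tool, never from a script. Its argument "targets" is one flat list of numbers, 7 for each row, row after row: the opening, from 0 (shut) to 1 (fully open), then the shift along the world's x, y, z in units of 40 mm (1.0 is 40 mm), then the turn, a rotation vector about the world's x, y, z in units of 8 degrees (1.0 is 8 degrees). In form: [hand, x, y, z, rx, ry, rz, hand, x, y, z, rx, ry, rz, ...]. A call has 1 to 10 rows; each row is the pose to reach, as a shift and turn from the pose commanded when the call began; what a row does not reach only later rows make up. A row lasts 1/10 s, in which the tool goes at most 50 mm and 8.59 degrees, less where a joint would pass 70% of its speed; a pose out of reach is approached as far as the arm can. A call with a gripper value outside its range is refused whole. The fingers move at their own pace and stop on an object; the grip force is fixed at half the most. Time passes only in rows, so rows that repeat a pose let the fingers close. It gives the time, the measured TCP pose, the force, the opening and the grip force at its end, in the units of the state.
- r.get_obs(): the state, without advancing time (a new reading comes with each control period).
- capture(name): name is "side" or "top"; returns a dict with "frame" (400x640x3 uint8, red, green, blue), "fx", "fy", "cx", "cy" (pixels), "rvec" (rotation vector, rad) and "tvec" (3), from world to camera coordinates, as OpenCV has them. Camera axes: x right, y down, z forward; pixel columns grow to the right and rows downward; lengths in m; the calibration is good to about 2 mm. A picture is of the moment at which its call begins. There is no depth.
- workorder.job_done(): hands the job in; it is judged then, once.
The state is a dict: "clock": time; "joint_positions": joint angles; "joint_velocities": joint speeds; "effort": joint torques, N m; "tcp_pos": TCP position; "tcp_rot": TCP orientation; "contact_force": force on the tool from outside, world axes, zero at the start; "ft_torque": the same for the moment, N m; "width": finger opening in m; "gripper_force": force on a finger pad.
Only numpy, scipy, OpenCV 4.12 (cv2) and the standard library are available. Lean on these libraries where they do the work, as an engineer would, in place of code of your own. Each camera call takes 0.05 s, during which the arm holds its last target. There are 200 camera calls.

## Working session

There is one attempt and no reset: what is moved stays moved. The work goes in short steps, Python scripts to look and compute and a tool call to move; the robot and the scene stay as the last step left them, time stands still between calls to the robot, and variables do not carry over. Pictures are saved under pics/ and viewed, at most 10 in all, crops included, and the job is handed in when it is done.

Besides the shell and the picture viewer there is one more tool, called after "Request:" by a JSON object that holds its "method" and its "body", one argument or row to a line. servo_tool: Moves the arm, as the interface text tells. Its arguments: {"type":"object","properties":{"targets":{"type":"array"}},"required":["targets"]}

```bash
mkdir -p pics
cat > h.py <<'E'
import numpy as np, cv2
from rig import r, capture, workorder
def snap(n,f):
    c=capture(n); cv2.imwrite('pics/'+f,c['frame'][:,:,::-1]); 
    np.savez('pics/'+f+'.npz',**c); return c
def ray(c,u,v):
    R,_=cv2.Rodrigues(np.array(c['rvec'])); t=np.array(c['tvec']).reshape(3)
    o=-R.T@t; d=R.T@np.array([(u-c['cx'])/c['fx'],(v-c['cy'])/c['fy'],1]); return o,d
def plane(c,u,v,z):
    o,d=ray(c,u,v); return o+d*(z-o[2])/d[2]
def proj(c,p):
    return cv2.projectPoints(np.array(p,float).reshape(-1,3),np.array(c['rvec'],float),np.array(c['tvec'],float),np.array([[c['fx'],0,c['cx']],[0,c['fy'],c['cy']],[0,0,1.]]),None)[0].reshape(-1,2)
E
python3 - <<'E'
from h import *
for n in('top','side'):
    c=snap(n,n+'0.png'); print(n,ray(c,c['cx'],c['cy']),c['fx'])
o=r.get_obs(); print(o['clock'],o['tcp_pos'],o['tcp_rot'],o['width'])
E
```

```text
top (array([0.38594411, 0.02371478, 1.42406122]), array([ 0.11478375,  0.01346412, -0.99329925])) 483.3143642076434
side (array([-0.11063102, -0.77694412,  1.03659547]), array([ 0.48474138,  0.59087082, -0.64490113])) 441.6300552908233
0.1 [0.22810941 0.58143211 0.23053206] [[-9.30962211e-01  3.65115115e-01 -5.60476608e-04]
 [ 3.65115545e-01  9.30961108e-01 -1.43323344e-03]
 [-1.51326939e-06 -1.53892490e-03 -9.99998816e-01]] 0.08545312578923356
```

View pics/top0.png

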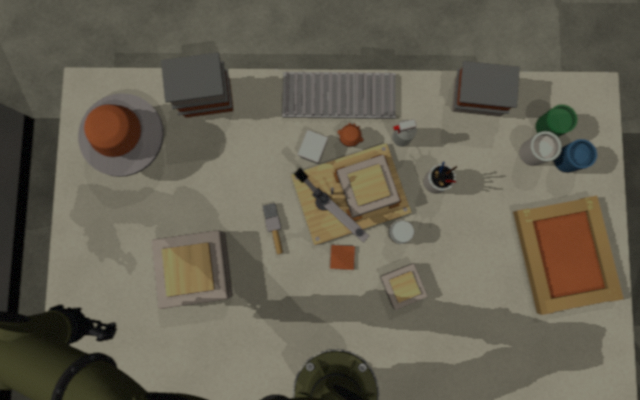

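View pics/side0.png

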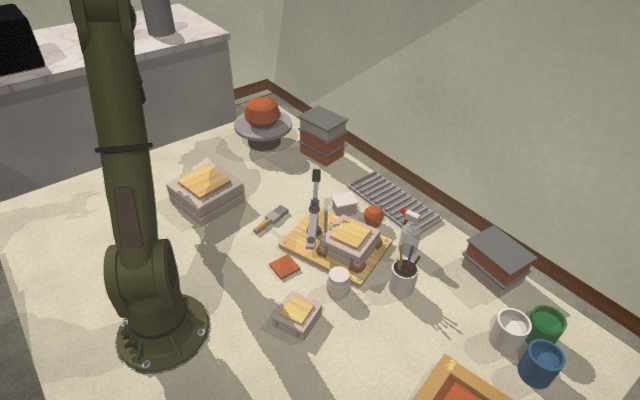

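Candidates that look like the mould in the top view: large at (190,270), small at (404,286), and middle-sized at (368,184) on the plywood fixture with the strap and lever. I choose the middle-sized one. The strap runs from the post at about (322,200) to its free end at (363,236), and the black lever handle is at (301,175). The next crop checks this choice.

Run:
```python
from h import *
a=cv2.imread('pics/top0.png')[120:280,260:470]; b=cv2.imread('pics/side0.png')[160:310,260:440]
cv2.imwrite('pics/cropt.png',cv2.resize(a,None,fx=3.7,fy=3.7,interpolation=cv2.INTER_CUBIC))
cv2.imwrite('pics/crops.png',cv2.resize(b,None,fx=4,fy=4,interpolation=cv2.INTER_CUBIC))
```

```text
(no output)
```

View pics/cropt.png

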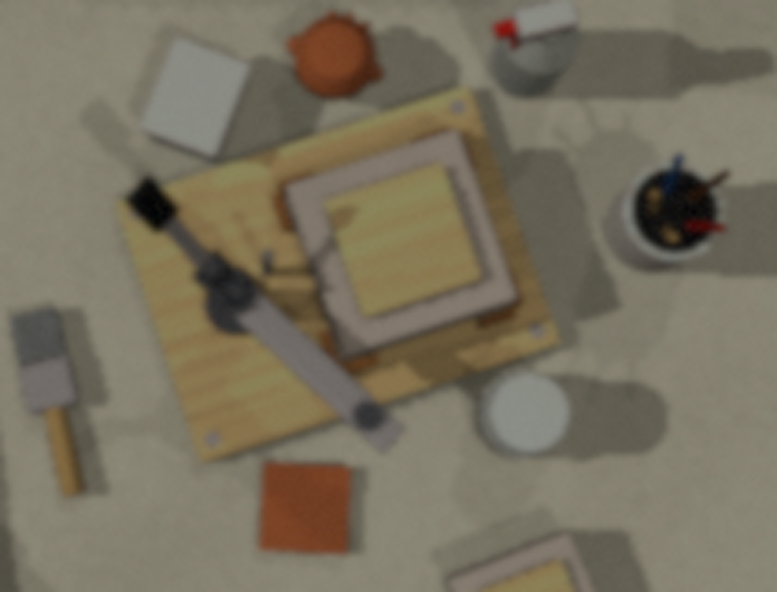

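View pics/crops.png

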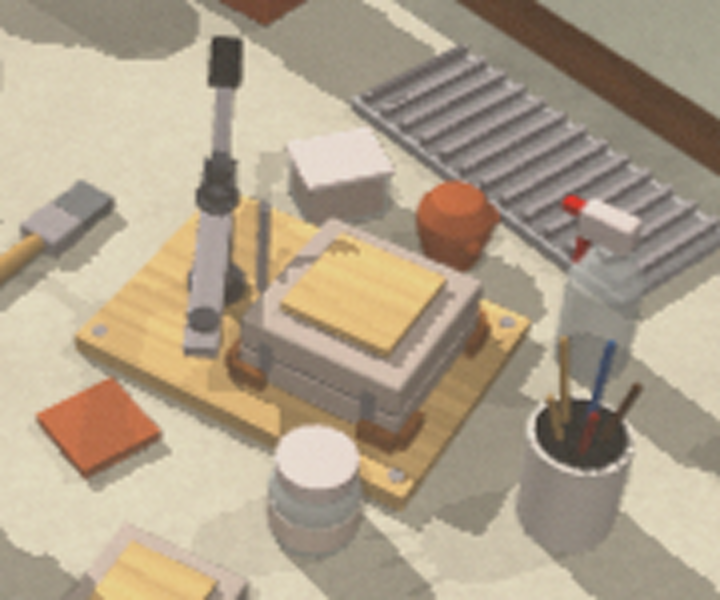

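The crop confirms it: the middle-sized mould sits between the cleats. The strap nut is at crop (369,414), the pin at (268,260) and the lever handle at (152,204). The jar at (525,412) is near the strap's path but lower. Next I compute positions.

Run:
```python
from h import *
c=dict(np.load('pics/top0.png.npz')); P=lambda u,v,z:plane(c,260+u/3.7,120+v/3.7,z)
K=np.array([P(*p,.018) for p in((120,200),(472,90),(560,343),(205,460))])
cen=K.mean(0)[:2]; y=(K[0]+K[3]-K[1]-K[2])[:2]; y/=np.hypot(*y); x=np.array([y[1],-y[0]])
print('corners',K.round(3).tolist()); print('cen',cen,'x',x,'y',y,'yaw',np.degrees(np.arctan2(x[1],x[0])))
piv=cen+.085*y
nut=P(369,414,.118)[:2]; le=P(152,204,.210)[:2]
print('pivot',piv,'nut',nut,np.hypot(*(nut-piv)),'leverend',le,np.hypot(*(le-piv)))
print('hinge ray piv',P(230,300,.114))
u=(nut-le)/np.hypot(*(nut-le)); print('dir',u,'fixture',u@x,u@y, 'swing',np.degrees(np.arctan2(u[1],u[0])-np.arctan2(-x[1],-x[0])))
print('pin',cen+.018*x+.052*y, P(268,262,.11), 'seat',cen-.05*y)
s=dict(np.load('pics/side0.png.npz'))
def tri(a,b):
    o1,d1=ray(c,260+a[0]/3.7,120+a[1]/3.7);o2,d2=ray(s,260+b[0]/4,160+b[1]/4)
    t=np.linalg.lstsq(np.c_[d1,-d2],o2-o1,rcond=None)[0]; return (o1+d1*t[0]+o2+d2*t[1])/2
print('tri nut',tri((369,414),(204,318)),'lev',tri((152,204),(226,60)),'sprayertop',tri((540,20),(612,222)))
for n,p,z in(('tub',(195,97),.056),('head',(335,55),.04),('jar',(527,412),.075),('spr',(535,25),.15)): print(n,P(*p,z))
```

```text
corners [[0.623, 0.134, 0.018], [0.715, -0.146, 0.018], [0.513, -0.215, 0.018], [0.417, 0.063, 0.018]]
cen [ 0.56704123 -0.04095836] x [0.94787305 0.31864822] y [-0.31864822  0.94787305] yaw 18.581194681838152
pivot [0.53995614 0.03961085] nut [ 0.45006908 -0.05865356] 0.13317499305042796 leverend [0.58796416 0.09693448] 0.07477144230875642
hinge ray piv [0.53292811 0.04386071 0.114     ]
dir [-0.66327384 -0.74837679] fixture -0.8671683240920177 -0.49801515809404945 swing 29.86877056768911
pin [0.56753324 0.01406671] [0.5620502  0.01613938 0.11      ] seat [ 0.58297365 -0.08835201]
tri nut [ 0.45057441 -0.05912437  0.11359876] lev [0.59185362 0.09761548 0.19090042] sprayertop [ 0.74271894 -0.18375745  0.1375926 ]
tub [0.69850114 0.07421092 0.056     ]
head [ 0.73718617 -0.03542143  0.04      ]
jar [ 0.45518752 -0.18010534  0.075     ]
spr [ 0.73310119 -0.17616559  0.15      ]
```

Request:
{"method": "servo_tool", "body": {
  "targets": [0, 0.6, -0.8, 0, 0, 0, 0, 0, 1.2, -1.8, 0, 0, 0, 0, 0, 1.8, -2.8, 0, 0, 0, 0, 0, 2.4, -3.8, 0, 0, 0, 0, 0, 3.0, -4.8, 0, 0, 0, 0, 0, 3.5, -5.9, 0, 0, 0, 0, 0, 4.0, -7.0, 0, 0, 0, 0, 0, 4.4, -8.1, 0, 0, 0, 0, 0, 4.7, -9.2, 0, 0, 0, 0, 0, 4.8, -10.3, 0, 0, 0, 0]
}}

```text
clock: 1.1
tcp_pos: [0.421, 0.1677, 0.2311]
tcp_rot: [[-0.931, 0.366, 0.0], [0.366, 0.931, -0.0], [-0.0, -0.0, -1.0]]
contact_force: [0.6, -0.5, -0.7]
width: -0.0004
gripper_force: 0.0
```

Request:
{"method": "servo_tool", "body": {
  "targets": [0, 0, -1, 0, 0, 0, 0, 0, 0, -2, 0, 0, 0, 0, 0, 0, -3, 0, 0, 0, 0, 0, 0, -4, 0, 0, 0, 0, 0, 0, -4.6, 0, 0, 0, 0, 0, 0, -4.6, -0.8, 0, 0, 0, 0, 0, -4.6, -1.6, 0, 0, 0, 0, 0, -4.6, -2.4, 0, 0, 0, 0, 0, -4.6, -3.25, 0, 0, 0, 0, 0, -4.6, -3.25, 0, 0, 0]
}}

```text
clock: 2.1
tcp_pos: [0.4177, -0.0141, 0.0983]
tcp_rot: [[-0.931, 0.365, -0.007], [0.365, 0.931, -0.0], [0.007, -0.003, -1.0]]
contact_force: [0.6, -0.2, -0.5]
width: 0.0002
gripper_force: 0.0
```

Run:
```python
from h import *
c=snap('top','t1.png'); s=snap('side','s1.png')
o=r.get_obs(); print(o['clock'],o['tcp_pos'])
for k,n in((c,'top'),(s,'side')): print(n,proj(k,[o['tcp_pos']]))
a=c['frame'][140:280,280:440,::-1]; b=s['frame'][150:290,240:400,::-1]
cv2.imwrite('pics/c1.png',cv2.resize(np.hstack([a,b]),None,fx=2.5,fy=2.5,interpolation=cv2.INTER_CUBIC))
```

```text
2.2 [ 0.41992453 -0.01417699  0.10144054]
top [[342.96034875 243.05098743]]
side [[293.43141024 238.25925944]]
```

View pics/c1.png

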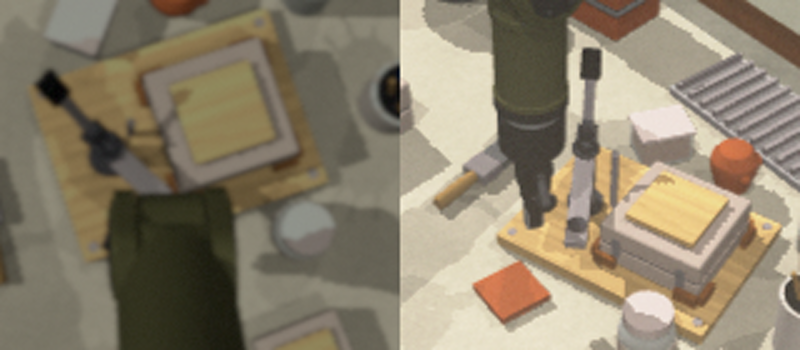

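Run:
```python
from h import *
p=np.array([.538,.041]);o=np.array([.42,-.0146])
for th in range(25,95,5):
    a=np.radians(198.6+th);u=np.array([np.cos(a),np.sin(a)]);n=np.array([-u[1],u[0]])
    t=p+.12*u-.028*n; print(th,t.round(3),((t-o)/.04).round(2))
```

```text
25 [ 0.432 -0.021] [ 0.29 -0.17]
30 [ 0.438 -0.03 ] [ 0.44 -0.4 ]
35 [ 0.444 -0.039] [ 0.61 -0.61]
40 [ 0.452 -0.047] [ 0.79 -0.81]
45 [ 0.46  -0.054] [ 0.99 -0.99]
50 [ 0.468 -0.061] [ 1.2  -1.15]
55 [ 0.477 -0.066] [ 1.43 -1.29]
60 [ 0.487 -0.071] [ 1.67 -1.41]
65 [ 0.497 -0.075] [ 1.92 -1.51]
70 [ 0.507 -0.078] [ 2.18 -1.59]
75 [ 0.518 -0.081] [ 2.44 -1.65]
80 [ 0.528 -0.082] [ 2.71 -1.68]
85 [ 0.539 -0.082] [ 2.98 -1.69]
90 [ 0.55  -0.082] [ 3.24 -1.68]
```

Request:
{"method": "servo_tool", "body": {
  "targets": [0, 0.29, -0.17, 0, 0, 0, 0, 0, 0.44, -0.4, 0, 0, 0, 0, 0, 0.61, -0.61, 0, 0, 0, 0, 0, 0.79, -0.81, 0, 0, 0, 0, 0, 0.99, -0.99, 0, 0, 0, 0, 0, 1.2, -1.15, 0, 0, 0, 0, 0, 1.43, -1.29, 0, 0, 0, 0, 0, 1.67, -1.41, 0, 0, 0, 0, 0, 1.92, -1.51, 0, 0, 0, 0, 0, 1.92, -1.51, 0, 0, 0, 0]
}}

```text
clock: 3.2
tcp_pos: [0.4989, -0.0755, 0.1012]
tcp_rot: [[-0.931, 0.366, 0.002], [0.366, 0.931, -0.001], [-0.002, -0.0, -1.0]]
contact_force: [0.0, -0.9, 0.1]
width: -0.0003
gripper_force: 0.0
```

Request:
{"method": "servo_tool", "body": {
  "targets": [0, 0.26, -0.08, 0, 0, 0, 0, 0, 0.52, -0.14, 0, 0, 0, 0, 0, 0.79, -0.17, 0, 0, 0, 0, 0, 0.95, -0.18, 0, 0, 0, 0, 0, 1.06, -0.18, 0, 0, 0, 0, 0, 1.15, -0.17, 0, 0, 0, 0, 0, 1.2, -0.17, 0, 0, 0, 0]
}}

```text
clock: 3.9
tcp_pos: [0.5452, -0.0813, 0.1012]
tcp_rot: [[-0.931, 0.365, -0.0], [0.365, 0.931, -0.0], [0.0, -0.0, -1.0]]
contact_force: [-2.3, 1.2, -0.2]
width: 0.0001
gripper_force: 1.1
```

Run:
```python
from h import *
c=snap('top','t2.png'); s=snap('side','s2.png')
o=r.get_obs(); print(o['clock'],o['tcp_pos'],o['contact_force'])
a=c['frame'][140:280,280:440,::-1]; b=s['frame'][150:290,240:400,::-1]
cv2.imwrite('pics/c2.png',cv2.resize(np.hstack([a,b]),None,fx=2.5,fy=2.5,interpolation=cv2.INTER_CUBIC))
```

```text
4.0 [ 0.54528629 -0.0813769   0.10129061] [-1.20294231  0.15979571 -0.59833862]
```

View pics/c2.png

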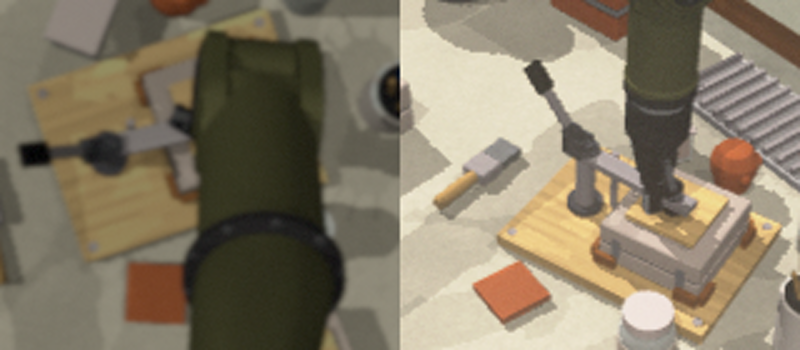

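Request:
{"method": "servo_tool", "body": {
  "targets": [0, 0.05, 0.02, 0, 0, 0, 0, 0, 0.1, 0.03, 0, 0, 0, 0, 0, 0.15, 0.05, 0, 0, 0, 0, 0, 0.15, 0.05, 0, 0, 0, 0]
}}

```text
clock: 4.4
tcp_pos: [0.5515, -0.0798, 0.1013]
tcp_rot: [[-0.931, 0.366, 0.001], [0.366, 0.931, -0.001], [-0.001, -0.0, -1.0]]
contact_force: [-1.8, -1.4, 0.1]
width: 0.0001
gripper_force: 0.8
```

Request:
{"method": "servo_tool", "body": {
  "targets": [0, 0.08, 0.03, 0, 0, 0, 0, 0, 0.16, 0.05, 0, 0, 0, 0, 0, 0.24, 0.08, 0, 0, 0, 0, 0, 0.24, 0.08, 0, 0, 0, 0, 0, 0.24, 0.08, 0, 0, 0, 0]
}}

```text
clock: 4.9
tcp_pos: [0.5564, -0.0782, 0.1008]
tcp_rot: [[-0.93, 0.367, -0.008], [0.367, 0.93, -0.002], [0.007, -0.005, -1.0]]
contact_force: [-14.4, -7.2, 7.8]
width: -0.0
gripper_force: 7.6
```

Request:
{"method": "servo_tool", "body": {
  "targets": [0, -0.4, -0.14, 0, 0, 0, 0, 0, -0.9, -0.3, 0, 0, 0, 0, 0, -1.4, -0.45, 0, 0, 0, 0, 0, -1.4, -0.45, 1, 0, 0, 0, 0, -1.4, -0.45, 2, 0, 0, 0, 0, -1.4, -0.45, 3, 0, 0, 0, 0, -2.4, 0, 4, 0, 0, 0, 0, -3, 1, 4, 0, 0, 0, 0, -3, 2, 4, 0, 0, 0, 0, -3, 3, 4, 0, 0, 0]
}}

```text
clock: 5.9
tcp_pos: [0.4407, 0.046, 0.2628]
tcp_rot: [[-0.931, 0.365, 0.004], [0.365, 0.931, 0.001], [-0.003, 0.003, -1.0]]
contact_force: [0.4, -0.9, -0.5]
width: 0.0001
gripper_force: 0.0
```

Run:
```python
from h import *
c=snap('top','t3.png'); s=snap('side','s3.png')
o=r.get_obs(); print(o['clock'],o['tcp_pos'],o['contact_force'])
a=c['frame'][140:280,270:430,::-1]; b=s['frame'][150:290,240:400,::-1]
cv2.imwrite('pics/c3.png',cv2.resize(np.hstack([a,b]),None,fx=2.5,fy=2.5,interpolation=cv2.INTER_CUBIC))
```

```text
6.0 [0.44109461 0.05037895 0.26225798] [-0.08503932 -0.88118883 -0.19987334]
```

View pics/c3.png

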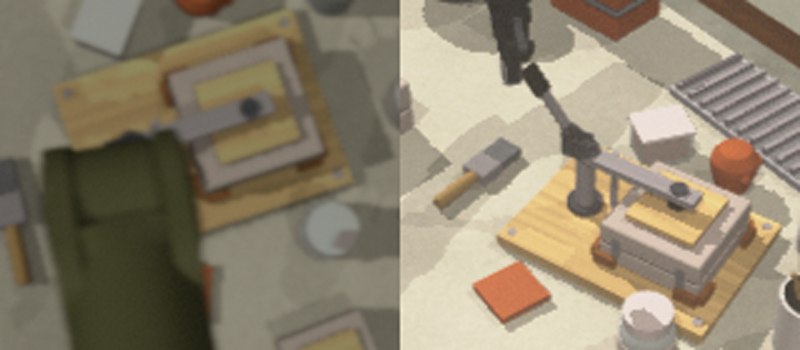

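Request:
{"method": "servo_tool", "body": {
  "targets": [0, 0.65, 0.5, 0, 0, 0, 0, 0, 1.3, 1.0, 0, 0, 0, 0, 0, 1.95, 1.42, 0, 0, 0, 0, 0, 1.95, 1.42, 0, 0, 0, 0, 0, 1.95, 1.42, 0, 0, 0, 0]
}}

```text
clock: 6.5
tcp_pos: [0.519, 0.1009, 0.2609]
tcp_rot: [[-0.931, 0.364, -0.0], [0.364, 0.931, 0.0], [0.0, 0.0, -1.0]]
contact_force: [-0.3, -0.5, 1.0]
width: -0.0
gripper_force: 0.0
```

Run:
```python
from h import *
c=dict(np.load('pics/t3.png.npz'));n=plane(c,270+255/2.5,140+105/2.5,.118);print('nut',n)
s=dict(np.load('pics/s3.png.npz'));n2=plane(s,240+280/2.5,150+190/2.5,.117);print('nut side',n2,'handle side',plane(s,240+138/2.5,150+80/2.5,.195))
c=snap('side','s4.png')
o=r.get_obs(); print(o['clock'],o['tcp_pos'],o['contact_force'])
h=np.array([.531,.062]);print('pred handle',h+.0505*np.array([-.319,.948]))
b=c['frame'][100:240,240:400,::-1]
cv2.imwrite('pics/c4.png',cv2.resize(b,None,fx=4,fy=4,interpolation=cv2.INTER_CUBIC))
```

```text
nut [ 0.58648491 -0.09148705  0.118     ]
nut side [ 0.5821256  -0.09170755  0.117     ] handle side [0.51430818 0.10430616 0.195     ]
6.55 [0.51842877 0.10021557 0.26107482] [-0.16851481  0.16283897  0.22624082]
pred handle [0.5148905 0.109874 ]
```

View pics/c4.png

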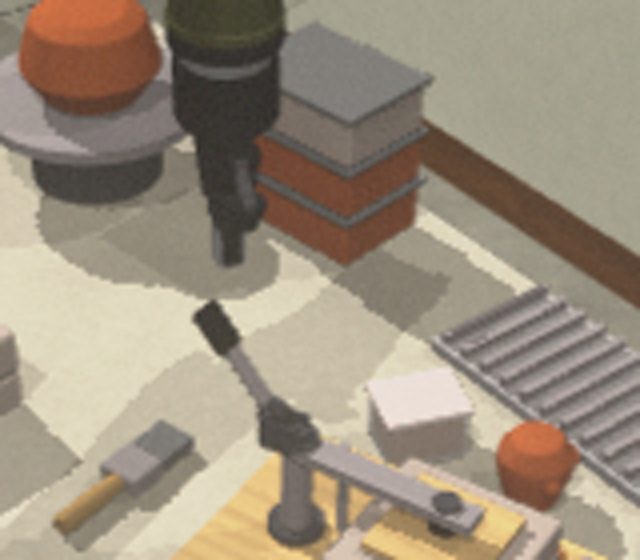

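Request:
{"method": "servo_tool", "body": {
  "targets": [0, 0, 0, -0.6, 0, 0, 0, 0, 0, 0, -1.1, 0, 0, 0, 0, -0.02, 0.05, -1.4, 0, 0, 0, 0, -0.05, 0.15, -1.65, 0, 0, 0, 0, -0.08, 0.25, -1.9, 0, 0, 0, 0, -0.11, 0.35, -2.1, 0, 0, 0, 0, -0.14, 0.42, -2.3, 0, 0, 0, 0, -0.16, 0.48, -2.5, 0, 0, 0]
}}

```text
clock: 7.35
tcp_pos: [0.5124, 0.1207, 0.1612]
tcp_rot: [[-0.931, 0.365, 0.001], [0.365, 0.931, 0.001], [-0.001, 0.001, -1.0]]
contact_force: [0.3, 2.6, 4.6]
width: -0.0003
gripper_force: 1.9
```

Contact is made and the lever is moving. I continue down.

Request:
{"method": "servo_tool", "body": {
  "targets": [0, -0.03, 0.07, -0.2, 0, 0, 0, 0, -0.05, 0.12, -0.4, 0, 0, 0, 0, -0.06, 0.15, -0.55, 0, 0, 0, 0, -0.07, 0.17, -0.65, 0, 0, 0, 0, -0.07, 0.17, -0.7, 0, 0, 0, 0, -0.07, 0.17, -0.7, 0, 0, 0]
}}

```text
clock: 7.95
tcp_pos: [0.5101, 0.1267, 0.1347]
tcp_rot: [[-0.931, 0.365, 0.002], [0.365, 0.931, 0.0], [-0.002, 0.001, -1.0]]
contact_force: [-0.5, 0.8, 16.3]
width: 0.0003
gripper_force: 8.3
```

Request:
{"method": "servo_tool", "body": {
  "targets": [0, 0, 0, -0.08, 0, 0, 0, 0, 0, 0, -0.08, 0, 0, 0, 0, 0, 0, -0.08, 0, 0, 0]
}}

```text
clock: 8.25
tcp_pos: [0.5115, 0.1273, 0.1341]
tcp_rot: [[-0.931, 0.366, 0.006], [0.366, 0.931, 0.002], [-0.005, 0.004, -1.0]]
contact_force: [-6.5, -0.2, 39.4]
width: -0.0002
gripper_force: 19.2
```

The lever is against its end stop: the force is up and z is unchanged. Now I lift straight up and away.

Request:
{"method": "servo_tool", "body": {
  "targets": [0, 0, 0, 0.3, 0, 0, 0, 0, 0, 0, 1, 0, 0, 0, 0, 0, 0, 2, 0, 0, 0, 0, 0, 0, 3, 0, 0, 0, 0, -1, 1, 3, 0, 0, 0, 0, -1.8, 1.8, 3, 0, 0, 0, 0, -2.4, 2.8, 3, 0, 0, 0, 0, -2.4, 3.6, 3, 0, 0, 0, 0, -2.4, 3.6, 3, 0, 0, 0, 0, -2.4, 3.6, 3, 0, 0, 0]
}}

```text
clock: 9.25
tcp_pos: [0.4129, 0.2701, 0.2492]
tcp_rot: [[-0.931, 0.364, -0.002], [0.364, 0.931, -0.002], [0.001, -0.003, -1.0]]
contact_force: [0.6, -1.2, 0.9]
width: 0.0001
gripper_force: 0.0
```

Run:
```python
from h import *
c=snap('top','t5.png'); s=snap('side','s5.png')
o=r.get_obs(); print(o['clock'],o['tcp_pos'],o['contact_force'])
a=c['frame'][140:280,270:430,::-1]; b=s['frame'][150:290,240:400,::-1]
cv2.imwrite('pics/c5.png',cv2.resize(np.hstack([a,b]),None,fx=2.5,fy=2.5,interpolation=cv2.INTER_CUBIC))
```

```text
9.35 [0.41360372 0.2688099  0.24941743] [ 0.80113946 -0.36581921  0.09679874]
```

View pics/c5.png

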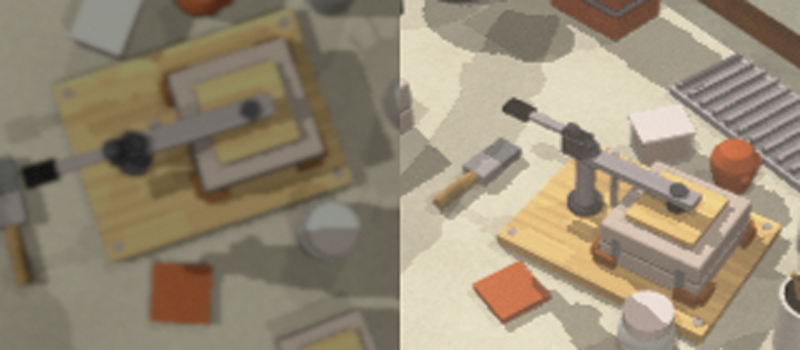

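The pictures show the strap lying across the mould (nut at (252,108), in line with the fixture), the lever level and in line with it (handle at (40,174)), and the arm clear.

```bash
python3 -c "
from rig import workorder; print(workorder.job_done())"
```

```text
the job is handed in; nothing more can be done
None
```

I pushed the strap against its stop across the mould and then pressed the cam lever fully down. The arm is clear and the job is handed in at about 9.4 s; the judge returned no verdict, and I did not measure the pad force directly.

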